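Set up washed covers for spraying and hang up the wash baskets

ROBOT

A 6-joint arm with a two-finger parallel gripper is mounted at the origin on the work surface. World frame = base frame: x ahead of the robot, y to its left, z up, the work surface at z = 0. Lengths are in m, angles in rad, forces in N, time in s.
With the tool pointing down it reaches from about 0.35 to 0.775 m from the base axis. Payload 5.5 kg.
Tool frame: the origin (TCP) lies midway between the tips of the shut fingers; the grasp point (between the pads) lies env.grasp_offset behind it (env.grasp_offset is the distance from the TCP to the grasp point, in m); z points along the fingers, y is the line along which they close (so a half turn about z gives the same grasp; the last joint's range is limited). The gripper opens to 85 mm and grips with 20 to 120 N. Pads are 22 mm wide; open, the fingers measure 114 mm over their backs; the gripper's body (76 mm by 85 mm) begins 54 mm behind the grasp point. The pads swing forward as they close: fully open they stand 13 mm farther back than shut.
Start: joints at [-1.318, 0.313, 0.046, 1.304, 0, 1.431], TCP at [0.22, -0.531, 0.231] pointing down, gripper open.
Joint ranges: [-2.76, 2.76], [-0.86, 1.69], [-1.03, 1.26], [-2.2, 2.34], [-1.47, 1.5], [-3.14, 3.14]. Speed limits (rad/s): [2.57, 2.57, 3.14, 3.14, 3.14, 3.14].

INTERFACE

Orientations are given as a unit quaternion [w, x, y, z].
In Python, from workcell import monitor, viewer, order, env gives the robot as it stands.
- The arm moves only by the tool carry_out, never from a script. Its argument "plan" is a list that holds one entry, the list of rows, each a list of 7 numbers: the turn, a rotation vector about the world's x, y, z in rad, then the shift along the world's x, y, z in mm, then the finger opening in mm, from 0 to 85.4. A call has 1 to 20 rows; each row is the pose to reach, as a shift and turn from the pose commanded when the call began; what a row does not reach only later rows make up. A row lasts 1/10 s, in which the tool goes at most 50 mm and 8.59 degrees, less where a joint would pass 70% of its speed; a pose out of reach is approached as far as the arm can. A call with a gripper value outside its range is refused whole. The fingers move at their own pace and stop on an object; "squeeze" is the grip in N (left out, the last holds). Time passes only in rows, so rows that repeat a pose let the fingers close. It gives the time, the measured TCP pose, the force, the opening and the grip force at its end, in the units of the state.
- monitor.get_state(): the state, without advancing time (a new reading comes with each control period).
- viewer.read_camera(name): name is "scene" or "top"; returns the picture (400x640x3 uint8, red, green, blue); there is no depth.
- viewer.calibration(name): a dict with "K" (3x3 intrinsics, pixels), "eye" and "rotation" of the camera in the world. Camera axes: x right, y down, z forward; pixel columns grow to the right and rows downward; lengths in m; the calibration is good to about 2 mm. A picture is of the moment at which its call begins. calibration takes no time and is no camera call.
- order.hand_in(): hands the job in; it is judged then, once.
The state is a dict: "clock": time; "joint_pos": joint angles; "qvel": joint speeds; "tau": joint torques, N m; "tcp_pos": TCP position; "orientation": TCP orientation; "wrist_force": force on the tool from outside, world axes, zero at the start; "ft_torque": the same for the moment, N m; "finger_gap": finger opening in m; "grip_force": force on a finger pad.
Only numpy, scipy, OpenCV 4.12 (cv2) and the standard library are available. Lean on these libraries where they do the work, as an engineer would, in place of code of your own. Each camera call takes 0.05 s, during which the arm holds its last target. There are 200 camera calls.

TASK

Get the bench ready for spraying the washed covers: set every aluminium cover, ribbed face up, on the crown of its own upturned red bowl so that it balances there level with its edges free all round, and hang the two empty wash baskets by their bails on the blue panel, each across both prongs of its own double hook. Leave the spray can, jar and carton where they are.

Things in the scene. Friction and masses are not known exactly. Their poses are not given: they have to be found in the camera images.
- cover0: loose aluminium side cover: flat flange 100 mm long (its x) by 56 mm wide (its y) by 10 mm thick with a raised 68 x 30 mm rib field on its upper face (16 mm thick in all), about 0.2 kg. Origin at the centre of its flat underside, the gasket face; z points out of the ribbed face. It lies gasket face down on the bench, at any yaw; two or three covers are present
- cover1: loose aluminium side cover: flat flange 100 mm long (its x) by 56 mm wide (its y) by 10 mm thick with a raised 68 x 30 mm rib field on its upper face (16 mm thick in all), about 0.2 kg. Origin at the centre of its flat underside, the gasket face; z points out of the ribbed face. It lies gasket face down on the bench, at any yaw; two or three covers are present
- cover2: loose aluminium side cover: flat flange 100 mm long (its x) by 56 mm wide (its y) by 10 mm thick with a raised 68 x 30 mm rib field on its upper face (16 mm thick in all), about 0.2 kg. Origin at the centre of its flat underside, the gasket face; z points out of the ribbed face. It lies gasket face down on the bench, at any yaw; two or three covers are present
- bowl0: dark red silicone mixing bowl standing upside down, sucked fast to the bench so that it does not move: a smooth rubbery hemisphere of 60 mm radius, 128 mm across the lip at the bench and 72 mm high. Origin at the centre of its underside, z up
- bowl0_top (a point): the highest point of the crown of bowl0, 72 mm above the bench
- bowl1: dark red silicone mixing bowl standing upside down, sucked fast to the bench so that it does not move: a smooth rubbery hemisphere of 60 mm radius, 128 mm across the lip at the bench and 72 mm high. Origin at the centre of its underside, z up
- bowl1_top (a point): the highest point of the crown of bowl1, 72 mm above the bench
- bowl2: dark red silicone mixing bowl standing upside down, sucked fast to the bench so that it does not move: a smooth rubbery hemisphere of 60 mm radius, 128 mm across the lip at the bench and 72 mm high. Origin at the centre of its underside, z up
- bowl2_top (a point): the highest point of the crown of bowl2, 72 mm above the bench
- basket0: loose empty wash basket of sheet steel, about 0.3 kg, 80 mm (its x) by 116 mm (its y) by 55 mm high, with a stiff upright bail of 10 mm round bar in its y-z plane that does not fold. The bail's straight top bar runs along y, 90 mm long, its centre line 132 mm above the origin; 72 mm of clear space lie between rim and bar. Origin at the centre of the underside, z up
- basket0_bail (a point): middle of the top bar of the bail of basket0, on its centre line; axes as the basket's, so the bar runs along y
- basket1: loose empty wash basket of sheet steel, about 0.3 kg, 80 mm (its x) by 116 mm (its y) by 55 mm high, with a stiff upright bail of 10 mm round bar in its y-z plane that does not fold. The bail's straight top bar runs along y, 90 mm long, its centre line 132 mm above the origin; 72 mm of clear space lie between rim and bar. Origin at the centre of the underside, z up
- basket1_bail (a point): middle of the top bar of the bail of basket1, on its centre line; axes as the basket's, so the bar runs along y
- rack: fixed blue perforated tool panel, 360 mm wide (its y), 270 mm high, face towards its -x, with two double hooks, 80 mm either side of its middle. Each has two level round prongs 8 mm thick, 56 mm apart between centres, 235 mm above the bench, that stand 120 mm out from the face and then turn up 18 mm (tips 130 mm from the face). Origin at the foot of the face's middle
- hook0 (a point): one double hook: midway between its two prongs, at the height of their centre lines, 60 mm out from the panel's face. x points into the panel (the prongs point to -x), y along the panel, z up. A bail hung there rests with its bar across both prongs, along y, bar centre 9 mm above this point
- hook1 (a point): one double hook: midway between its two prongs, at the height of their centre lines, 60 mm out from the panel's face. x points into the panel (the prongs point to -x), y along the panel, z up. A bail hung there rests with its bar across both prongs, along y, bar centre 9 mm above this point
- spray_can: bystander: white and red aerosol can, 66 mm diameter, 190 mm high, stands beyond the work; origin at the centre of its underside
- thinner_jar: bystander: amber jar, 72 mm diameter, 100 mm high; origin at the centre of its underside
- carton: bystander: red carton 90 x 150 x 70 mm; origin at the centre of its underside
Not all that is in view belongs to the job. What is shaped like the cover0 but brown or turquoise is not meant. What is shaped like the basket0 but purple is not meant.

How it is judged:
At the end, for the whole second after the job is handed in: Each cover rests ribs up on its own bowl: centre within 15 mm of the crown, underside within -6 to +8 mm of it, tilt under 10 degrees, at rest. Each basket's bail lies on both prongs of its own double hook, centred within 22 mm; tilt under 14 degrees, still (((horizontal distance between cover0 and bowl0_top below 0.015 m and z of cover0 in the frame of bowl0_top between -0.006 and 0.008 m) or (horizontal distance between cover0 and bowl1_top below 0.015 m and z of cover0 in the frame of bowl1_top between -0.006 and 0.008 m) or (horizontal distance between cover0 and bowl2_top below 0.015 m and z of cover0 in the frame of bowl2_top between -0.006 and 0.008 m)) and angle between each of cover0, cover1, cover2's own z axis and vertical below 0.175 rad and linear speed of each of cover0, cover1, cover2 below 0.03 m/s and ((horizontal distance between cover1 and bowl0_top below 0.015 m and z of cover1 in the frame of bowl0_top between -0.006 and 0.008 m) or (horizontal distance between cover1 and bowl1_top below 0.015 m and z of cover1 in the frame of bowl1_top between -0.006 and 0.008 m) or (horizontal distance between cover1 and bowl2_top below 0.015 m and z of cover1 in the frame of bowl2_top between -0.006 and 0.008 m)) and ((horizontal distance between cover2 and bowl0_top below 0.015 m and z of cover2 in the frame of bowl0_top between -0.006 and 0.008 m) or (horizontal distance between cover2 and bowl1_top below 0.015 m and z of cover2 in the frame of bowl1_top between -0.006 and 0.008 m) or (horizontal distance between cover2 and bowl2_top below 0.015 m and z of cover2 in the frame of bowl2_top between -0.006 and 0.008 m)) and ((x of basket0_bail in the frame of hook0 between -0.055 and 0.04 m and y of basket0_bail in the frame of hook0 between -0.022 and 0.022 m and z of basket0_bail in the frame of hook0 between -0.002 and 0.02 m) or (x of basket0_bail in the frame of hook1 between -0.055 and 0.04 m and y of basket0_bail in the frame of hook1 between -0.022 and 0.022 m and z of basket0_bail in the frame of hook1 between -0.002 and 0.02 m)) and angle between each of basket0, basket1's own z axis and vertical below 0.25 rad and linear speed of each of basket0, basket1 below 0.08 m/s and contact force between each of basket0, basket1 and rack above 1 N and ((x of basket1_bail in the frame of hook0 between -0.055 and 0.04 m and y of basket1_bail in the frame of hook0 between -0.022 and 0.022 m and z of basket1_bail in the frame of hook0 between -0.002 and 0.02 m) or (x of basket1_bail in the frame of hook1 between -0.055 and 0.04 m and y of basket1_bail in the frame of hook1 between -0.022 and 0.022 m and z of basket1_bail in the frame of hook1 between -0.002 and 0.02 m)) and horizontal distance between basket0_bail and basket1_bail above 0.1 m); the robot touches nothing.
It fails at once if the spray can is disturbed (moved more than 30 mm) (distance of spray_can from where it was at the start of the episode above 0.03 m).
It fails at once if the jar is disturbed (moved more than 30 mm) (distance of thinner_jar from where it was at the start of the episode above 0.03 m).
It fails at once if the carton is disturbed (moved more than 30 mm) (distance of carton from where it was at the start of the episode above 0.03 m).
Of cover0, cover1, cover2 only 2 to 3 are there at a start; the rules pass over those that are not, and their reading is None.
At some moment in a run one of basket0, basket1 may be knocked a few centimetres aside while the robot is not near it.
It also fails if it takes over 210 s, if anything falls off the work surface, if the arm or the gripper's body presses on something with over 40 N, if the wrist force passes 120 N, or if a joint passes its speed limit or range.

## Working session

There is one attempt and no reset: what is moved stays moved. The work goes in short steps, Python scripts to look and compute and a tool call to move; the robot and the scene stay as the last step left them, time stands still between calls to the robot, and variables do not carry over. Pictures are saved under pics/ and viewed, at most 18 in all, crops included, and the job is handed in when it is done.

Besides the shell and the picture viewer there is one more tool, called after "Emit:" by a JSON object that holds its "name" and its "arguments", one argument or row to a line. carry_out: Moves the arm, as the interface text tells. Its arguments: {"type":"object","properties":{"plan":{"type":"array","items":{"type":"array","items":{"type":"array","items":{"type":"number"}}}},"squeeze":{"type":"number"}},"required":["plan"]}

```bash
ls; mkdir -p pics
python3 - <<'E'
from workcell import monitor, viewer, order, env
import cv2
print(env.grasp_offset, monitor.get_state())
for n in ("scene","top"):
    im=viewer.read_camera(n); cv2.imwrite(f"pics/{n}0.png",im[:,:,::-1]); c=viewer.calibration(n); print(n,c)
E
```

```text
pics
0.0187 {'clock': 0.0, 'joint_pos': array([-1.31758238e+00,  3.14003195e-01,  4.49703926e-02,  1.30357518e+00,
       -5.79051617e-06,  1.43116500e+00]), 'qvel': array([-1.40738852e-03, -2.53459127e-04, -7.57688577e-04, -2.30254882e-04,
        2.41168873e-04, -2.75676035e-05]), 'tau': array([-2.20658990e-04, -4.80624032e+01,  2.98535728e+01,  1.92502735e-02,
       -1.00637803e-04,  8.71209558e-07]), 'tcp_pos': array([ 0.21996581, -0.53071644,  0.23040375]), 'orientation': array([-9.04203087e-04,  9.80770614e-01,  1.95161936e-01, -5.43060902e-05]), 'wrist_force': array([ 0.38098973, -0.34455856, -0.58438606]), 'ft_torque': array([ 0.04264407, -0.01077882,  0.03975496]), 'grip_force': 0.0, 'finger_gap': 0.08524896806555882}
scene {'K': array([[421.37604854,   0.        , 317.89863346],
       [  0.        , 421.37604854, 191.69704328],
       [  0.        ,   0.        ,   1.        ]]), 'eye': array([1.34122999, 0.83367158, 1.0569703 ]), 'rotation': array([-0.17451333,  0.37380841,  0.82856958, -0.37852983])}
top {'K': array([[473.90565617,   0.        , 312.06370822],
       [  0.        , 473.90565617, 195.95566567],
       [  0.        ,   0.        ,   1.        ]]), 'eye': array([0.353613  , 0.1390259 , 1.64748308]), 'rotation': array([ 0.04996799, -0.69982214,  0.71118535, -0.04435736])}
```

View pics/scene0.png

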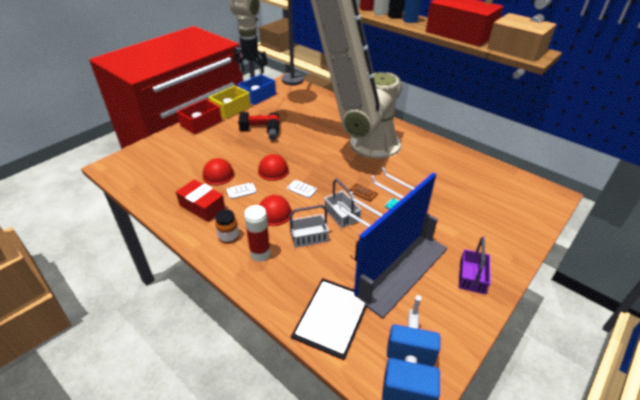

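View pics/top0.png

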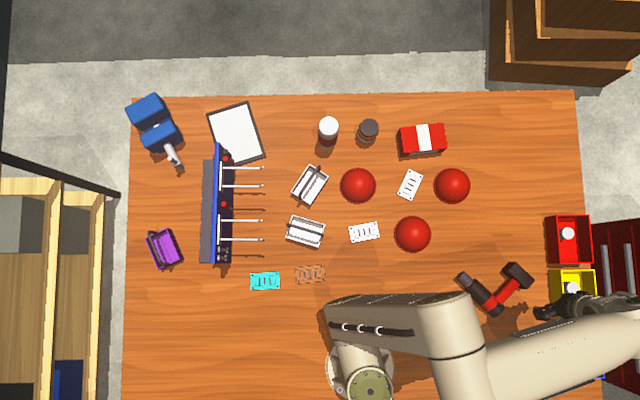

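The scene view shows three red bowls at (217,170), (273,166) and (273,210), silver covers at (241,190) and (302,188), and baskets at (310,228) and (343,205). In the top view:

| Item | Pixels (top view) |
|---|---|
| Aluminium covers | (409,184), (364,232) |
| Cover decoys | turquoise (265,281), brown (310,273) |
| Steel baskets | (310,184), (305,231) |
| Basket decoy | purple (164,249) |
| Red bowls | (358,185), (452,185), (412,233) |
| Prong tips | near column 264 |

The red carton at (422,140) could be mistaken for a bowl, so I'll avoid it. The silver and steel items are the ones I want. I'll check this choice in one close crop.

```bash
cat > h.py <<'E'
import numpy as np, cv2
from scipy.spatial.transform import Rotation as R
from workcell import monitor, viewer, order, env
def cam(n):
    c=viewer.calibration(n); q=np.array(c["rotation"]); return c["K"],np.array(c["eye"]),R.from_quat(q[[1,2,3,0]]).as_matrix()
def ray(n,p):
    K,e,M=cam(n); return e, M@np.linalg.solve(K,[p[0],p[1],1.])
def plane(n,p,z):
    e,d=ray(n,p); return e+d*(z-e[2])/d[2]
def proj(n,X):
    K,e,M=cam(n); v=K@(M.T@(np.array(X)-e)); return v[:2]/v[2]
def tri(a,b):
    (e1,d1),(e2,d2)=ray("top",a),ray("scene",b)
    d1=d1/np.linalg.norm(d1);d2=d2/np.linalg.norm(d2)
    s=np.linalg.lstsq(np.c_[d1,-d2],e2-e1,rcond=None)[0]
    A,B=e1+s[0]*d1,e2+s[1]*d2; return (A+B)/2,np.linalg.norm(A-B)
def grab(n):
    return viewer.read_camera(n)
def blobs(mask,amin):
    n,l,s,c=cv2.connectedComponentsWithStats(mask.astype(np.uint8))
    return [(l==i,s[i],c[i]) for i in range(1,n) if s[i][4]>=amin]
E
python3 - <<'E'
from h import *
im=cv2.imread("pics/top0.png"); hsv=cv2.cvtColor(im,cv2.COLOR_BGR2HSV)
print("down",ray("top",(312,196))[1], proj("top",[0,0,0]), proj("scene",[0,0,0]))
b=im.astype(int)
red=(hsv[...,1]>150)&((hsv[...,0]<6)|(hsv[...,0]>172))&(hsv[...,2]>60)
for m,s,c in blobs(red,300):
    (x,y),r=cv2.minEnclosingCircle(np.argwhere(m)[:,::-1].astype(np.float32)); print("red",s,(x,y),r,plane("top",(x,y),.012).round(4))
wh=(hsv[...,1]<60)&(hsv[...,2]>170)
for m,s,c in blobs(wh,60):
    if 130<c[1]<290 and 200<c[0]<470: print("wh",s,c,cv2.minAreaRect(np.argwhere(m)[:,::-1].astype(np.float32)),plane("top",c,.01).round(4))
cr=im[140:290,195:385]; cv2.imwrite("pics/crop1.png",cv2.resize(cr,None,fx=4,fy=4,interpolation=cv2.INTER_CUBIC))
s=cv2.imread("pics/scene0.png")[160:285,230:450]; cv2.imwrite("pics/crop2.png",cv2.resize(s,None,fx=3.6,fy=3.6,interpolation=cv2.INTER_CUBIC))
E
```

```text
down [ 0.13306691  0.00698076 -0.99108249] [359.69977532 365.59832926] [374.55234398 143.39676201]
red [428 123  19  27 395] (437.0, 136.0) 14.4223051071167 [ 0.7797 -0.2944  0.012 ]
red [397 126  23  31 445] (408.0, 141.0) 16.55304527282715 [ 0.7634 -0.1914  0.012 ]
red [340 168  36  36 996] (357.3890686035156, 185.6170196533203) 17.933034896850586 [ 0.6071 -0.0084  0.012 ]
red [434 168  36  36 990] (451.1901550292969, 185.4859161376953) 18.162635803222656 [ 0.602  -0.3348  0.012 ]
red [ 545  215   95   81 3460] (592.0, 255.5) 60.75575637817383 [ 0.3528 -0.8     0.012 ]
red [ 394  216   37   37 1032] (411.8723449707031, 233.84042358398438) 18.255943298339844 [ 0.4362 -0.1908  0.012 ]
red [481 278  39  34 474] (500.0, 294.5) 22.209331512451172 [ 0.2271 -0.4788  0.012 ]
wh [ 209  104   53   59 1920] [235.88020833 132.646875  ] ((234.89654541015625, 134.62254333496094), (52.66757583618164, 40.08720016479492), 72.18110656738281) [0.8052 0.4176 0.01  ]
wh [416 124  16  27 317] [423.44794953 137.12933754] ((423.4537353515625, 137.1994171142578), (26.381921768188477, 11.93648910522461), 81
[... 1067 characters left out ...]
0826416015625, 223.4724884033203), (34.769100189208984, 9.578263282775879), 16.699243545532227) [0.4752 0.1686 0.01  ]
wh [221 219  38   3 111] [239.33333333 219.99099099] ((239.5, 220.0), (37.0, 2.0), 0.0) [0.4938 0.4038 0.01  ]
wh [348 221  32  22 472] [363.65677966 231.65677966] ((363.6269226074219, 231.66632080078125), (16.699752807617188, 29.329822540283203), 79.2156982421875) [ 0.4465 -0.0256  0.01  ]
wh [285 227  36  21 366] [303.40983607 236.34699454] ((303.0275573730469, 236.40829467773438), (35.15222930908203, 12.260178565979004), 16.69924545288086) [0.4336 0.1823 0.01  ]
wh [220 238  38   3 103] [239.88349515 238.89320388] ((238.5, 239.0), (2.0, 37.0), 90.0) [0.4284 0.4016 0.01  ]
```

View pics/crop1.png

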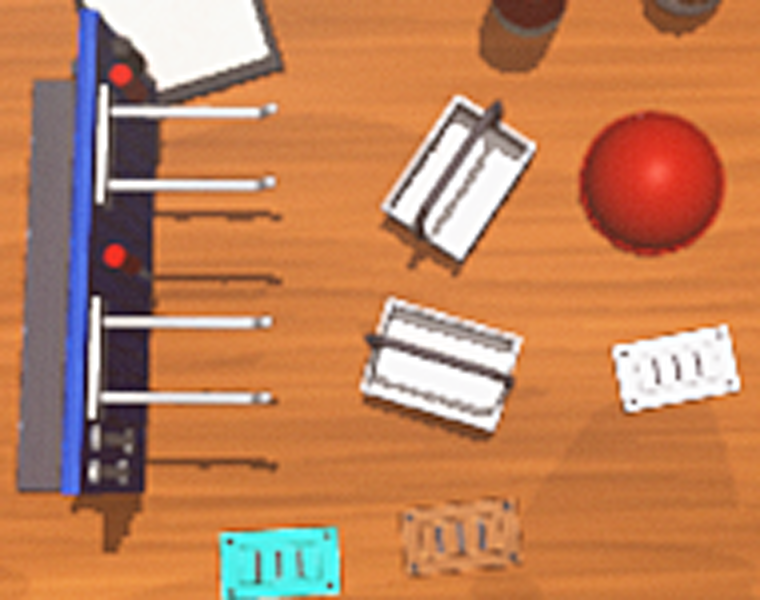

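View pics/crop2.png

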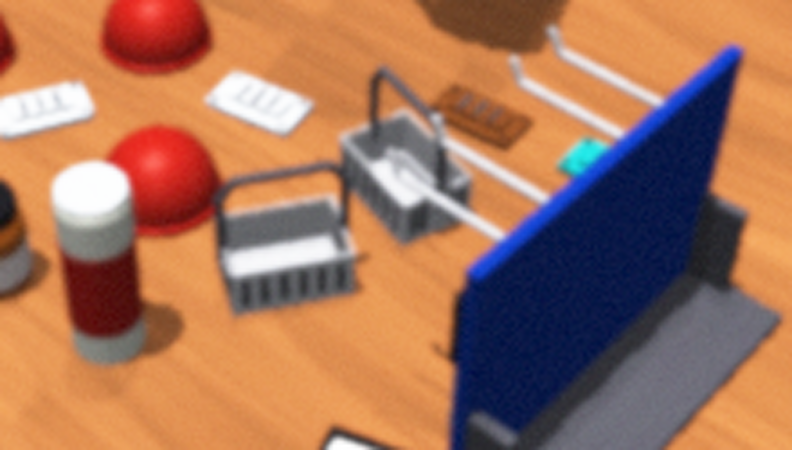

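Crop 1 confirms the choice: two steel baskets with dark bails, centred at crop (460,170) and (440,360), a plain aluminium cover at (675,368), decoys turquoise and brown below, and prong tips at about (271,108), (268,182), (264,322), (266,398). Crop 2 shows the bail bars at crop (220,185)-(345,170) and (380,72)-(440,120).

Run:
```python
from h import *
c1=lambda p:(p[0]/4+195-.375,p[1]/4+140-.375)
c2=lambda p:(p[0]/3.6+230-.36,p[1]/3.6+160-.36)
for n,a,b in (("A",(494,108),(423,226)),("B",(376,343),(508,380))):
    A,B=plane("top",c1(a),.132),plane("top",c1(b),.132); d=A-B
    print(n,A.round(4),B.round(4),"mid",((A+B)/2).round(4),np.linalg.norm(d),"yaw",np.degrees(np.arctan2(d[1],d[0])))
# triangulated bar ends
print("triA",tri(c1((494,108)),c2((345,172))),tri(c1((423,226)),c2((222,186))))
print("triB",tri(c1((376,343)),c2((440,120))),tri(c1((508,380)),c2((380,72))))
P=[plane("top",c1(p),.253) for p in ((270,108),(267,182),(263,322),(266,398))]
Q=[plane("top",c1(p),.235) for p in ((113,112),(113,184),(105,322),(102,398))]
for p,q in zip(P,Q): print("prong",p.round(4),q.round(4),np.degrees(np.arctan2(*(q-p)[1::-1])),np.linalg.norm(p-q))
print(np.diff(np.array(P),axis=0))
print("tip tri 3,4", tri(c1((263,322)),c2((516,60))),tri(c1((266,398)),c2((551,30))))
# bowls, scene check
s=cv2.imread("pics/scene0.png"); hsv=cv2.cvtColor(s,cv2.COLOR_BGR2HSV)
red=(hsv[...,1]>150)&((hsv[...,0]<6)|(hsv[...,0]>172))&(hsv[...,2]>60)
for X in ([.6071,-.0084],[.602,-.3348],[.4362,-.1908]):
    print("bowl", [proj("scene",[*X,z]).round(1) for z in (0,.04,.072)])
for m,st,c in blobs(red,150): 
    if 120<c[1]<260: print(st,c)
t=cv2.imread("pics/top0.png");hv=cv2.cvtColor(t,cv2.COLOR_BGR2HSV)
# cover edges
wh=(hv[...,1]<60)&(hv[...,2]>170)
for m,st,c in blobs(wh,400):
    if 130<c[1]<290 and 340<c[0]<470:
        m2=cv2.morphologyEx(m.astype(np.uint8),cv2.MORPH_CLOSE,np.ones((5,5)))
        bx=cv2.boxPoints(cv2.minAreaRect(np.argwhere(m2)[:,::-1].astype(np.float32)))
        W=np.array([plane("top",p,.008) for p in bx]); e=np.diff(np.vstack([W,W[:1]]),axis=0)
        print("cover",W.mean(0).round(4),[(np.linalg.norm(v).round(3),np.degrees(np.arctan2(v[1],v[0])).round(1)) for v in e[:2]])
```

```text
A [0.6532 0.1283 0.132 ] [0.5573 0.1872 0.132 ] mid [0.6052 0.1578 0.132 ] 0.11252672317659525 yaw -31.584925372666923
B [0.4635 0.226  0.132 ] [0.4322 0.1209 0.132 ] mid [0.4478 0.1735 0.132 ] 0.1096259563103551 yaw 73.44435842381864
triA (array([0.61842682, 0.17115314, 0.15952427]), np.float64(0.10283711126372612)) (array([0.59946652, 0.14752784, 0.09855155]), np.float64(0.11073499838430233))
triB (array([0.46401795, 0.22424667, 0.13800691]), np.float64(0.0034337249187623856)) (array([0.43182441, 0.12212469, 0.12085743]), np.float64(0.003325093061259733))
prong [0.6321 0.2969 0.253 ] [0.6347 0.4183 0.235 ] 88.78798552683608 0.12269863670645931
prong [0.5761 0.2992 0.253 ] [0.5794 0.4177 0.235 ] 88.39863164037604 0.119899162309591
prong [0.4715 0.3023 0.253 ] [0.475  0.4227 0.235 ] 88.36126244116956 0.12178833171178394
prong [0.4156 0.3002 0.253 ] [0.4183 0.4244 0.235 ] 88.73591840213899 0.1255394602270498
[[-0.05607891  0.00232044  0.        ]
 [-0.10452139  0.00308641  0.        ]
 [-0.05594401 -0.00214908  0.        ]]
tip tri 3,4 (array([0.47174612, 0.30155567, 0.25493395]), np.float64(0.0013113407670627458)) (array([0.4160456 , 0.29933258, 0.25388341]), np.float64(0.0017709716582041883))
bowl [array([275.1, 213.1]), array([274.4, 205. ]), array([273.9, 198.3])]
bowl [array([219.1, 175.2]), array([217.6, 167.2]), array([216.4, 160.7])]
bowl [array([273.8, 170.9]), array([273.2, 163. ]), array([272.7, 156.5])]
[259 154  29  26 599] [272.73789649 167.360601  ]
[203 159  31  26 631] [217.27892235 171.79080824]
[176 180  49  41 957] [201.24137931 201.23928945]
[260 195  32  30 643] [276.25972006 209.52255054]
[248 230  21  23 366] [258.30874317 241.4863388 ]
cover [ 0.6087 -0.1913  0.008 ] [(np.float64(0.102), np.float64(-26.8)), (np.float64(0.058), np.float64(-116.7))]
cover [ 0.4466 -0.0257  0.008 ] [(np.float64(0.102), np.float64(-80.1)), (np.float64(0.057), np.float64(-171.1))]
```

Run:
```python
from h import *
c1=lambda p:(p[0]/4+195-.375,p[1]/4+140-.375)
c2=lambda p:(p[0]/3.6+230-.36,p[1]/3.6+160-.36)
for n,C in (("A",[(460,95),(537,147),(460,263),(383,210)]),("B",[(390,298),(522,340),(497,435),(362,392)])):
    W=np.array([plane("top",c1(p),.055) for p in C]); e=np.diff(np.vstack([W,W[:1]]),axis=0)
    print(n,W.mean(0).round(4),[(np.linalg.norm(v).round(3),np.degrees(np.arctan2(v[1],v[0])).round(1)) for v in e])
print("triA",tri(c1((494,108)),c2((222,186))),tri(c1((423,226)),c2((345,172))))
q=monitor.get_state()["orientation"]; Rm=R.from_quat(q[[1,2,3,0]]).as_matrix(); print(Rm.round(3))
print(np.degrees(np.arctan2(Rm[1,1],Rm[0,1])))
```

```text
A [0.6079 0.1576 0.055 ] [(np.float64(0.08), np.float64(-125.5)), (np.float64(0.119), np.float64(145.7)), (np.float64(0.08), np.float64(54.4)), (np.float64(0.119), np.float64(-34.2))]
B [0.4488 0.1746 0.055 ] [(np.float64(0.117), np.float64(-108.6)), (np.float64(0.082), np.float64(164.2)), (np.float64(0.119), np.float64(71.5)), (np.float64(0.082), np.float64(-17.1))]
triA (array([0.65482747, 0.12725485, 0.12782435]), np.float64(0.00258216645693549)) (array([0.55929079, 0.18790425, 0.11622237]), np.float64(0.00045756626953709817))
[[ 0.924  0.383 -0.   ]
 [ 0.383 -0.924  0.002]
 [ 0.    -0.002 -1.   ]]
-67.49357717238456
```

Emit:
{"name": "carry_out", "arguments": {
  "plan": [
    [[0,0,2.281,389,339,-80,80],[0,0,2.281,389,339,-80,80],[0,0,2.281,389,339,-80,80],[0,0,2.281,389,339,-80,80],[0,0,2.281,389,339,-80,80],[0,0,2.281,389,339,-80,80],[0,0,2.281,389,339,-80,80],[0,0,2.281,389,339,-80,80],[0,0,2.281,389,339,-80,80],[0,0,2.281,389,339,-80,80],[0,0,2.281,389,339,-80,80],[0,0,2.281,389,339,-80,80],[0,0,2.281,389,339,-80,80],[0,0,2.281,389,339,-80,80],[0,0,2.281,389,339,-80,80],[0,0,2.281,389,339,-80,80],[0,0,2.281,389,339,-80,80],[0,0,2.281,389,339,-80,80]]
  ],
  "squeeze": 40
}}

```text
clock: 1.9
tcp_pos: [0.6089, -0.1921, 0.1509]
orientation: [-0.0, 0.232, 0.973, 0.0]
wrist_force: [-0.5, -0.1, 0.1]
finger_gap: 0.08
grip_force: 0.0
```

```bash
cat > look.py <<'E'
import sys
from h import *
# usage: look.py name crop x0 y0 x1 y1 scale cam
n=sys.argv[1]; c=sys.argv[2]; x0,y0,x1,y1=map(int,sys.argv[3:7]); f=float(sys.argv[7])
im=grab(c)[:,:,::-1]; cv2.imwrite(f"pics/{n}_full.png",im)
cv2.imwrite(f"pics/{n}.png",cv2.resize(im[y0:y1,x0:x1],None,fx=f,fy=f,interpolation=cv2.INTER_CUBIC))
s=monitor.get_state(); Rm=R.from_quat(s["orientation"][[1,2,3,0]]).as_matrix()
print(s["clock"],s["tcp_pos"].round(4),"psi",np.degrees(np.arctan2(Rm[1,1],Rm[0,1])).round(2),"z",Rm[:,2].round(3),"q",s["joint_pos"].round(2),s["finger_gap"],s["wrist_force"].round(1))
E
python3 look.py c3 scene 180 120 340 240 5
```

```text
1.95 [ 0.6089 -0.1922  0.151 ] psi 63.15 z [-0.001  0.    -1.   ] q [-0.43  0.47  0.08  1.18  0.    0.04] 0.07991118194708519 [ 0.1 -0.5 -0.3]
```

Emit:
{"name": "carry_out", "arguments": {
  "plan": [
    [[0,0,0,0,0.5,-40,75],[0,0,0,0,0.5,-80,75],[0,0,0,0,0.5,-110,75],[0,0,0,0,0.5,-135,75],[0,0,0,0,0.5,-145,75],[0,0,0,0,0.5,-150,75],[0,0,0,0,0.5,-153,75],[0,0,0,0,0.5,-153,75],[0,0,0,0,0.5,-153,55],[0,0,0,0,0.5,-153,50],[0,0,0,0,0.5,-153,50],[0,0,0,0,0.5,-153,50],[0,0,0,0,0.5,-153,50],[0,0,0,0,0.5,-153,50]]
  ],
  "squeeze": 40
}}

```text
clock: 3.35
tcp_pos: [0.61, -0.1923, 0.0]
orientation: [0.001, 0.232, 0.973, -0.0]
wrist_force: [-0.1, 0.9, 5.7]
finger_gap: 0.0545
grip_force: 43.0
```

Emit:
{"name": "carry_out", "arguments": {
  "plan": [
    [[0,0,0,0,0,5,50],[0,0,0,0,0,15,50],[0,0,0,0,0,40,50],[0,0,0,0,0,80,50],[0,0,0,0,0,115,50],[0,0,0,0,0,130,50],[0,0,0,-1,-20,130,50],[0,0,0,-3,-50,130,50],[0,0,0,-5,-85,130,50],[0,0,0,-7,-115,130,50],[0,0,0,-7,-135,130,50],[0,0,0,-7,-143,130,50],[0,0,0,-7,-143,130,50],[0,0,0,-7,-143,130,50]]
  ]
}}

```text
clock: 4.75
tcp_pos: [0.6017, -0.334, 0.1277]
orientation: [-0.001, 0.232, 0.973, 0.001]
wrist_force: [-0.9, 0.5, -2.3]
finger_gap: 0.0542
grip_force: 43.1
```

```bash
python3 look.py c4 scene 160 110 320 230 5; python3 look.py c4t top 390 130 520 240 5
```

```text
4.8 [ 0.6019 -0.3336  0.1279] psi 63.25 z [-0.001  0.001 -1.   ] q [-0.62  0.58  0.2   1.19  0.   -0.16] 0.0542838943256094 [ 0.4  0.1 -2.6]
4.85 [ 0.6021 -0.3334  0.1282] psi 63.27 z [-0.001  0.001 -1.   ] q [-0.62  0.58  0.2   1.19  0.   -0.16] 0.05428990435858065 [ 0.5 -0.5 -2.4]
```

View pics/c4.png

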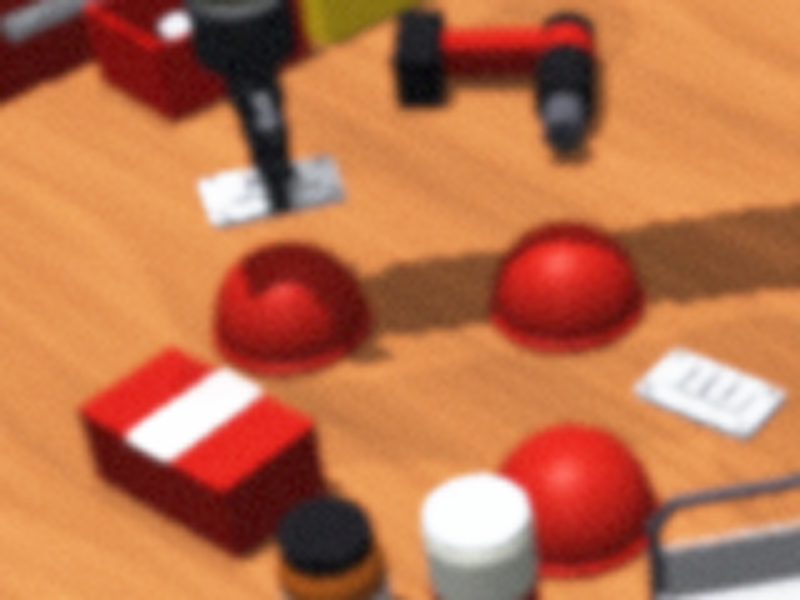

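The cover is held level above the bowl, with its centre at crop (272,190), which is scene (214,148). I'll compare this with the expected projection and then lower it.

Run:
```python
from h import *
im=cv2.imread("pics/c4_full.png"); t=cv2.imread("pics/c4t_full.png")
for z in (.128,.138): print(z,proj("scene",[.6008,-.3327,z]),proj("top",[.6008,-.3327,z]))
h=cv2.cvtColor(im,cv2.COLOR_BGR2HSV); m=(h[...,1]<60)&(h[...,2]>120); m[:, :195]=0;m[:135]=0;m[160:]=0;m[:,232:]=0
p=np.argwhere(m)[:,::-1].astype(np.float32); print(cv2.minAreaRect(p), plane("scene",cv2.minAreaRect(p)[0],.136))
# bowl Q and S by two silhouettes
print([tri(a,b) for a,b in (((451.2,185.5),(217.6,172)),((411.9,233.8),(273.2,167.2)))])
```

```text
0.128 [214.74465784 148.99675687] [460.65297546 180.32999528]
0.138 [214.34099174 146.8307708 ] [461.59027429 179.81527887]
((213.57057189941406, 147.31764221191406), (10.195732116699219, 27.224775314331055), 77.47119140625) [ 0.60317181 -0.33483283  0.136     ]
[(array([ 0.60303007, -0.33549253,  0.01578796]), np.float64(0.004536880391081869)), (array([ 0.43674995, -0.19042203,  0.01919949]), np.float64(0.0024334094854499243))]
```

Emit:
{"name": "carry_out", "arguments": {
  "plan": [
    [[0,0,0,1.5,-2,-15,50],[0,0,0,1.5,-2,-30,50],[0,0,0,1.5,-2,-42,50],[0,0,0,1.5,-2,-49,50],[0,0,0,1.5,-2,-52,50],[0,0,0,1.5,-2,-54,50],[0,0,0,1.5,-2,-55,50],[0,0,0,1.5,-2,-55.5,50],[0,0,0,1.5,-2,-55.5,50],[0,0,0,1.5,-2,-55.5,50]]
  ]
}}

```text
clock: 5.85
tcp_pos: [0.6038, -0.337, 0.0733]
orientation: [0.0, 0.232, 0.973, -0.0]
wrist_force: [0.0, 0.5, -2.7]
finger_gap: 0.0545
grip_force: 43.1
```

Emit:
{"name": "carry_out", "arguments": {
  "plan": [
    [[0,0,0,-0.5,0.8,-0.5,50],[0,0,0,-0.5,0.8,-1,50],[0,0,0,-0.5,0.8,-1.5,50],[0,0,0,-0.5,0.8,-1.5,50],[0,0,0,-0.5,0.8,-1.5,50]]
  ]
}}

```text
clock: 6.35
tcp_pos: [0.6031, -0.3359, 0.0719]
orientation: [0.0, 0.232, 0.973, 0.0]
wrist_force: [-2.9, 1.1, 2.2]
finger_gap: 0.0546
grip_force: 43.6
```

Emit:
{"name": "carry_out", "arguments": {
  "plan": [
    [[0,0,0,0,0,0,57],[0,0,0,0,0,0,60],[0,0,0,0,0,0,66],[0,0,0,0,0,0,74],[0,0,0,0,0,0,80],[0,0,0,0,0,0,80],[0,0,0,0,0,0,80],[0,0,0,0,0,10,80],[0,0,0,0,0,25,80],[0,0,0,0,0,50,80],[0,0,0,0,0,80,80],[0,0,0,0,40,80,80],[0,0,0,0,80,80,80],[0,0,0,0,120,80,80],[0,0,0,0,150,80,80]]
  ]
}}

```text
clock: 7.85
tcp_pos: [0.603, -0.1838, 0.1525]
orientation: [0.0, 0.231, 0.973, 0.0]
wrist_force: [-0.7, -0.7, 0.2]
finger_gap: 0.0802
grip_force: 0.0
```

```bash
python3 look.py c5 scene 180 130 300 220 6
```

```text
7.9 [ 0.6027 -0.1795  0.1526] psi 63.45 z [ 0.     0.003 -1.   ] q [-0.42  0.45  0.05  1.17  0.    0.05] 0.08031362958989278 [-1.3  3.  -0.6]
```

View pics/c5.png

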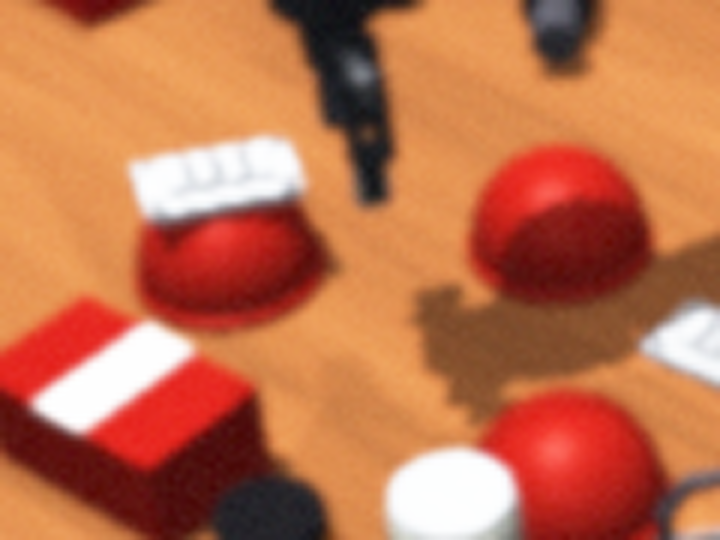

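Emit:
{"name": "carry_out", "arguments": {
  "plan": [
    [[0,0,-0.942,-40,40,0,80],[0,0,-0.942,-80,80,0,80],[0,0,-0.942,-120,120,0,80],[0,0,-0.942,-156,160,-20,80],[0,0,-0.942,-156,160,-50,78],[0,0,-0.942,-156,160,-80,78],[0,0,-0.942,-156,160,-100,75],[0,0,-0.942,-156,160,-100,75],[0,0,-0.942,-156,160,-100,75],[0,0,-0.942,-156,160,-100,75]]
  ]
}}

```text
clock: 8.9
tcp_pos: [0.4485, -0.0265, 0.0528]
orientation: [0.001, 0.648, 0.762, 0.001]
wrist_force: [-0.3, -0.0, 0.1]
finger_gap: 0.0747
grip_force: 0.0
```

```bash
python3 look.py c6 top 380 130 500 220 6
python3 - <<'E'
from h import *
t=cv2.imread("pics/c6_full.png"); h=cv2.cvtColor(t,cv2.COLOR_BGR2HSV); m=(h[...,1]<60)&(h[...,2]>150)
for mm,s,c in blobs(m,300):
    if 430<c[0]<480 and 160<c[1]<210: 
        r=cv2.minAreaRect(np.argwhere(mm)[:,::-1].astype(np.float32)); W=np.array([plane("top",p,.08) for p in cv2.boxPoints(r)]);print(W.mean(0),s,np.linalg.norm(np.diff(W,axis=0),axis=1))
E
```

```text
8.95 [ 0.4486 -0.0265  0.0528] psi 9.24 z [ 0.003 -0.001 -1.   ] q [-0.24  0.21 -0.56  0.79  0.    1.17] 0.07493540447571162 [-0.4  0.3 -0.7]
[ 0.60165284 -0.33454975  0.08      ] [444 166  27  34 508] [0.10277502 0.05813604 0.10253453]
```

View pics/c6.png

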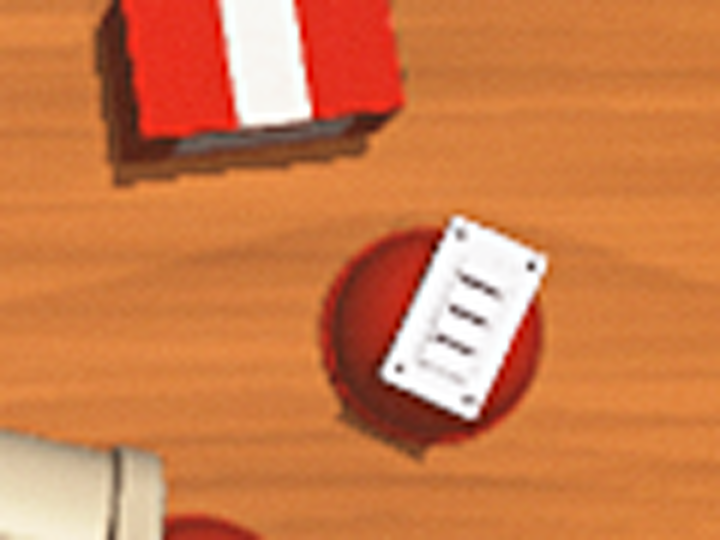

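The crop shows the first cover centred on its bowl; it measures (0.602,-0.335), within 2 mm of the crown. Next is the second cover.

Emit:
{"name": "carry_out", "arguments": {
  "plan": [
    [[0,0,0,-2,0.8,-20,75],[0,0,0,-2,0.8,-38,75],[0,0,0,-2,0.8,-48,75],[0,0,0,-2,0.8,-52,75],[0,0,0,-2,0.8,-54.5,75],[0,0,0,-2,0.8,-54.5,75],[0,0,0,-2,0.8,-54.5,55],[0,0,0,-2,0.8,-54.5,50],[0,0,0,-2,0.8,-54.5,50],[0,0,0,-2,0.8,-54.5,50],[0,0,0,-2,0.8,-54.5,50],[0,0,0,-2,0.8,-54.5,50]]
  ]
}}

```text
clock: 10.15
tcp_pos: [0.4461, -0.0253, -0.0021]
orientation: [0.001, 0.648, 0.762, 0.001]
wrist_force: [-0.2, 1.1, 4.9]
finger_gap: 0.0547
grip_force: 42.5
```

Emit:
{"name": "carry_out", "arguments": {
  "plan": [
    [[0,0,0,0,0,5,50],[0,0,0,0,0,20,50],[0,0,0,0,0,55,50],[0,0,0,0,0,95,50],[0,0,0,0,0,120,50],[0,0,0,-1,-15,125,50],[0,0,0,-3,-50,125,50],[0,0,0,-5,-90,125,50],[0,0,0,-7,-125,125,50],[0,0,0,-9,-150,125,50],[0,0,0,-10,-162,125,50],[0,0,0,-10,-165,115,50],[0,0,0,-10,-165,100,50],[0,0,0,-10,-165,90,50],[0,0,0,-10,-165,84,50],[0,0,0,-10,-165,80,50],[0,0,0,-10,-165,77,50],[0,0,0,-10,-165,75,50],[0,0,0,-10,-165,75,50],[0,0,0,-10,-165,75,50]]
  ]
}}

```text
clock: 12.15
tcp_pos: [0.4353, -0.1903, 0.0721]
orientation: [0.0, 0.648, 0.762, 0.0]
wrist_force: [0.5, -0.4, -2.5]
finger_gap: 0.0545
grip_force: 43.3
```

Emit:
{"name": "carry_out", "arguments": {
  "plan": [
    [[0,0,0,0.7,0,-0.7,50],[0,0,0,0.7,0,-1.4,50],[0,0,0,0.7,0,-2,50],[0,0,0,0.7,0,-2,50],[0,0,0,0.7,0,-2,50]]
  ]
}}

```text
clock: 12.65
tcp_pos: [0.4359, -0.1902, 0.0699]
orientation: [0.0, 0.648, 0.762, 0.0]
wrist_force: [-1.2, -0.4, -1.6]
finger_gap: 0.0546
grip_force: 43.4
```

Just touching. I'll lower 0.7 mm more and release.

Emit:
{"name": "carry_out", "arguments": {
  "plan": [
    [[0,0,0,0,0,-0.7,50],[0,0,0,0,0,-0.7,50],[0,0,0,0,0,-0.7,57],[0,0,0,0,0,-0.7,60],[0,0,0,0,0,-0.7,66],[0,0,0,0,0,-0.7,74],[0,0,0,0,0,-0.7,80],[0,0,0,0,0,-0.7,80],[0,0,0,0,0,-0.7,80],[0,0,0,0,0,10,80],[0,0,0,0,0,30,80],[0,0,0,0,0,60,80],[0,0,0,0,0,100,80],[0,0,0,0,0,140,80],[0,0,0,0,0,170,80],[0,0,0,0,0,170,80]]
  ]
}}

```text
clock: 14.25
tcp_pos: [0.438, -0.1915, 0.2453]
orientation: [0.005, 0.648, 0.762, 0.001]
wrist_force: [0.8, -0.4, -0.4]
finger_gap: 0.0804
grip_force: 0.0
```

```bash
cat > bask.py <<'E'
from h import *
import sys
def baskets(t,roi=(270,345,145,265),z=.055,cam="top"):
    h=cv2.cvtColor(t,cv2.COLOR_BGR2HSV); m=((h[...,1]<70)&(h[...,2]>165)).astype(np.uint8)
    k=np.zeros_like(m); k[roi[2]:roi[3],roi[0]:roi[1]]=1; m=cv2.morphologyEx(m*k,cv2.MORPH_CLOSE,np.ones((7,7)))
    for mm,s,c in blobs(m,400):
        r=cv2.minAreaRect(np.argwhere(mm)[:,::-1].astype(np.float32)); W=np.array([plane(cam,p,z) for p in cv2.boxPoints(r)])
        e=[W[1]-W[0],W[2]-W[1]]; L=[np.linalg.norm(v) for v in e]; v=e[int(np.argmax(L))]
        print("basket",W.mean(0).round(4),np.round(sorted(L),3),"bar",np.degrees(np.arctan2(v[1],v[0])).round(1),s)
if __name__=="__main__":
    baskets(cv2.imread("pics/top0.png")); t=grab("top")[:,:,::-1].copy(); cv2.imwrite(f"pics/{sys.argv[1]}.png",t); print("now"); baskets(t)
    h=cv2.cvtColor(t,cv2.COLOR_BGR2HSV); m=(h[...,1]<60)&(h[...,2]>150)
    for mm,s,c in blobs(m,350):
        if 380<c[0]<480 and 160<c[1]<250: print("cover",plane("top",cv2.minAreaRect(np.argwhere(mm)[:,::-1].astype(np.float32))[0],.08),s)
E
python3 bask.py t7; python3 look.py c7 scene 190 130 350 250 5
```

```text
basket [0.6102 0.159  0.055 ] [0.082 0.117] bar -34.1 [290 164  39  41 814]
basket [0.4508 0.1764 0.055 ] [0.082 0.119] bar -107.7 [285 215  40  33 842]
now
basket [0.6102 0.159  0.055 ] [0.082 0.117] bar -34.1 [290 164  39  41 814]
basket [0.4509 0.1762 0.055 ] [0.083 0.118] bar -108.1 [285 214  40  34 842]
cover [ 0.60146683 -0.33449304  0.08      ] [444 166  27  31 493]
cover [ 0.43354414 -0.18552452  0.08      ] [400 223  30  22 396]
14.35 [ 0.4362 -0.1904  0.241 ] psi 9.23 z [ 0.002 -0.001 -1.   ] q [-0.58  0.12 -0.18  1.27  0.    0.83] 0.0795495713156736 [0.1 0.8 0. ]
```

View pics/c7.png

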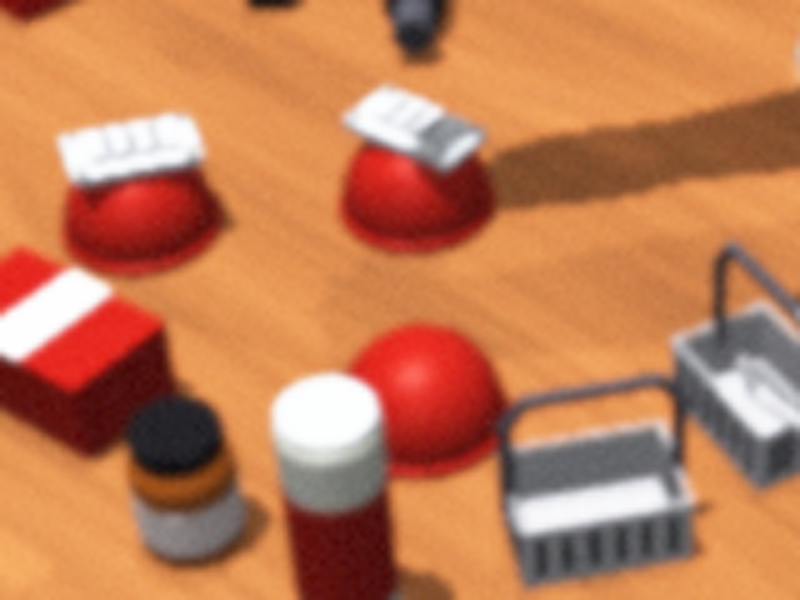

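Both covers are balanced, at crop (132,150) and (413,127), and the baskets have not moved. Now I'll go above the far basket, which is at about (0.608,0.158) with its bar at -34°.

Emit:
{"name": "carry_out", "arguments": {
  "plan": [
    [[0,0,0.82,20,40,0,70],[0,0,0.82,42,85,0,70],[0,0,0.82,64,130,0,70],[0,0,0.82,86,175,0,70],[0,0,0.82,108,220,0,70],[0,0,0.82,130,265,0,60],[0,0,0.82,150,305,0,60],[0,0,0.82,165,335,0,60],[0,0,0.82,172,348,0,60],[0,0,0.82,172,348,-30,60],[0,0,0.82,172,348,-50,60],[0,0,0.82,172,348,-60,60],[0,0,0.82,172,348,-60,60],[0,0,0.82,172,348,-60,60]]
  ]
}}

```text
clock: 15.75
tcp_pos: [0.6077, 0.1576, 0.1799]
orientation: [-0.0, 0.291, 0.957, -0.0]
wrist_force: [0.6, 0.5, 0.7]
finger_gap: 0.0601
grip_force: 0.0
```

```bash
python3 look.py c8 scene 280 150 400 240 6
```

```text
15.8 [0.6082 0.1577 0.1807] psi 56.19 z [ 0.001  0.    -1.   ] q [0.13 0.43 0.1  1.23 0.   0.72] 0.060040635426940346 [-0.2  0.2  0.6]
```

View pics/c8.png

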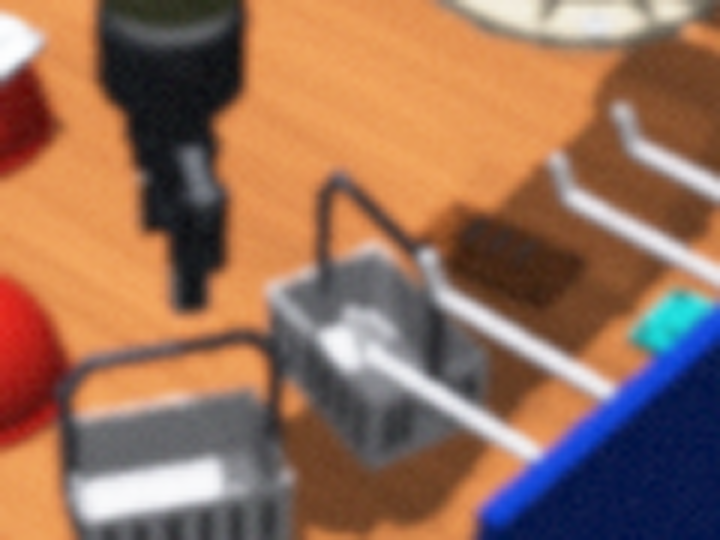

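Run:
```python
from h import *
print([((proj("scene",[.608,.158,z])-[280,150])*6).round(0) for z in (.132,.187)])
for y in (.15,.166): print(((proj("scene",[.608,y,.132])-[280,150])*6).round(0),((proj("scene",[.6,y,.132])-[280,150])*6).round(0))
# bar ends at crop (72,380),(268,340)
print([plane("scene",(280+a/6,150+b/6),.132).round(4) for a,b in ((75,375),(265,338))])
```

```text
[array([172., 344.]), array([171., 267.])]
[161. 337.] [171. 330.]
[183. 351.] [193. 343.]
[array([0.66 , 0.136, 0.132]), array([0.5712, 0.1924, 0.132 ])]
```

Emit:
{"name": "carry_out", "arguments": {
  "plan": [
    [[0,0,0,1,2,-20,60],[0,0,0,1,2,-40,60],[0,0,0,1,2,-58,60],[0,0,0,1,2,-66,60],[0,0,0,1,2,-67,60],[0,0,0,1,2,-67,40],[0,0,0,1,2,-67,25],[0,0,0,1,2,-67,14],[0,0,0,1,2,-67,5],[0,0,0,1,2,-67,2],[0,0,0,1,2,-67,2],[0,0,0,1,2,-67,2],[0,0,0,1,2,-67,2],[0,0,0,1,2,-67,2]]
  ],
  "squeeze": 60
}}

```text
clock: 17.2
tcp_pos: [0.6094, 0.1597, 0.1139]
orientation: [0.001, 0.291, 0.957, 0.0]
wrist_force: [-0.1, -1.1, 5.6]
finger_gap: 0.0079
grip_force: 58.5
```

Emit:
{"name": "carry_out", "arguments": {
  "plan": [
    [[0,0,0,0,0,10,2],[0,0,0,0,0,30,2],[0,0,0,0,0,60,2],[0,0,0,0,0,95,2],[0,0,0.1,0,0,130,2],[0,0,0.2,-1,0,148,2],[0,0,0.3,-2,10,150,2],[0,0,0.4,-4,25,150,2],[0,0,0.5,-5,35,150,2],[0,0,0.569,-5,40,150,2],[0,0,0.569,-5,40,150,2],[0,0,0.569,-5,40,150,2],[0,0,0.569,-5,40,150,2]]
  ]
}}

```text
clock: 18.5
tcp_pos: [0.6037, 0.1995, 0.2626]
orientation: [-0.0, 0.011, 1.0, -0.0]
wrist_force: [0.2, 0.3, -2.6]
finger_gap: 0.0079
grip_force: 58.6
```

```bash
python3 look.py c9 scene 270 120 450 255 4.4;  python3 look.py c9t top 200 120 360 240 5
```

```text
18.55 [0.6037 0.1994 0.2627] psi 88.73 z [-0. -0. -1.] q [0.19 0.43 0.3  1.44 0.   0.22] 0.007654945995299701 [-0.3  0.  -3.4]
18.6 [0.6038 0.1994 0.2627] psi 88.74 z [-0. -0. -1.] q [0.19 0.43 0.3  1.44 0.   0.21] 0.007796435211171185 [-0.2 -0.9 -3.9]
```

View pics/c9.png

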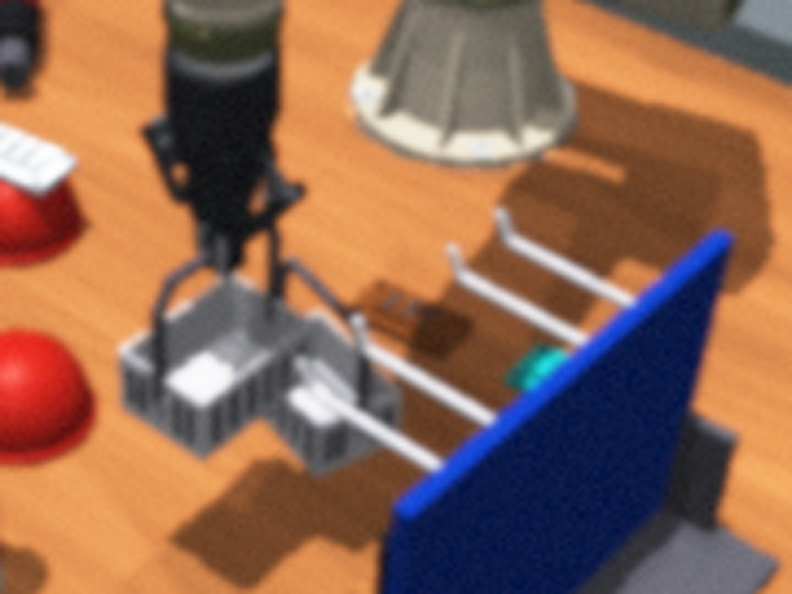

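View pics/c9t.png

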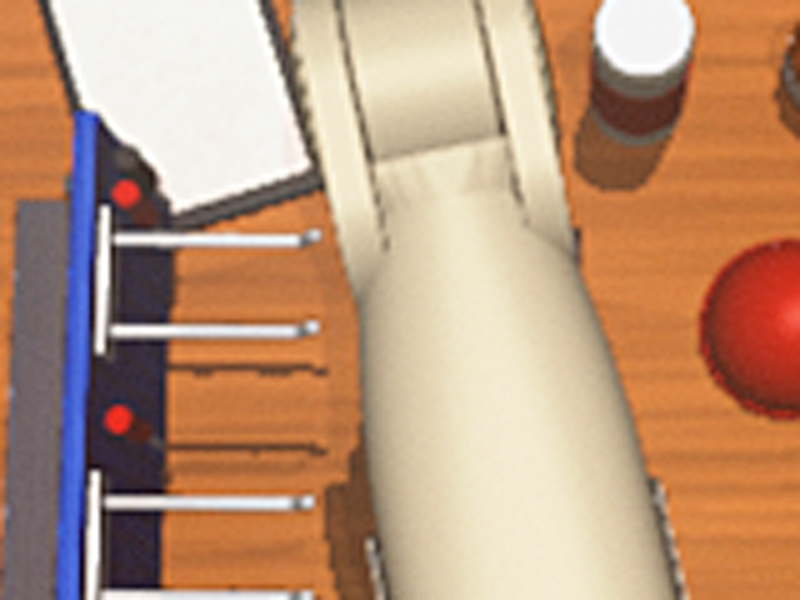

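Run:
```python
from h import *
f=lambda a,b:plane("scene",(270+a/4.4,120+b/4.4),.204).round(4)
P=[f(*p) for p in ((123,348),(308,325),(235,276),(206,402))]; print(P); print((P[0]+P[1])/2,(P[2]+P[3])/2)
g=lambda a,b,z=.254:plane("top",(200+a/5-.4,120+b/5-.4),z).round(4)
print([g(*p) for p in ((316,236),(314,327),(307,502))],[g(*p,.235) for p in ((200,240),(200,331),(200,504))])
```

```text
[array([0.6595, 0.1617, 0.204 ]), array([0.5556, 0.2419, 0.204 ]), array([0.5487, 0.1685, 0.204 ]), array([0.662 , 0.2404, 0.204 ])]
[0.60755 0.2018  0.204  ] [0.60535 0.20445 0.204  ]
[array([0.6314, 0.2948, 0.254 ]), array([0.5762, 0.2961, 0.254 ]), array([0.4718, 0.3004, 0.254 ])] [array([0.6339, 0.3674, 0.235 ]), array([0.578 , 0.3671, 0.235 ]), array([0.4733, 0.3666, 0.235 ])]
```

Emit:
{"name": "carry_out", "arguments": {
  "plan": [
    [[0,0,0,0,10,2,2],[0,0,0,0,35,2,2],[0,0,0,0,65,2,2],[0,0,0,0,95,2,2],[0,0,0,0,120,2,2],[0,0,0,0,138,2,2],[0,0,0,0,147,2,2],[0,0,0,0,147,2,2],[0,0,0,0,147,-10,2],[0,0,0,0,147,-20,2],[0,0,0,0,147,-28,2],[0,0,0,0,147,-33,2],[0,0,0,0,147,-35,2],[0,0,0,0,147,-35,2],[0,0,0,0,147,-35,2]]
  ]
}}

```text
clock: 20.1
tcp_pos: [0.604, 0.3468, 0.2283]
orientation: [0.0, 0.01, 1.0, 0.0]
wrist_force: [-0.4, 0.6, -2.5]
finger_gap: 0.0078
grip_force: 58.6
```

```bash
python3 look.py c10 scene 290 130 450 250 5
```

```text
20.15 [0.604  0.3469 0.2284] psi 88.8 z [ 0.001  0.    -1.   ] q [0.41 0.57 0.43 1.43 0.   0.43] 0.007855782144651713 [-0.1  0.6 -1.9]
```

View pics/c10.png

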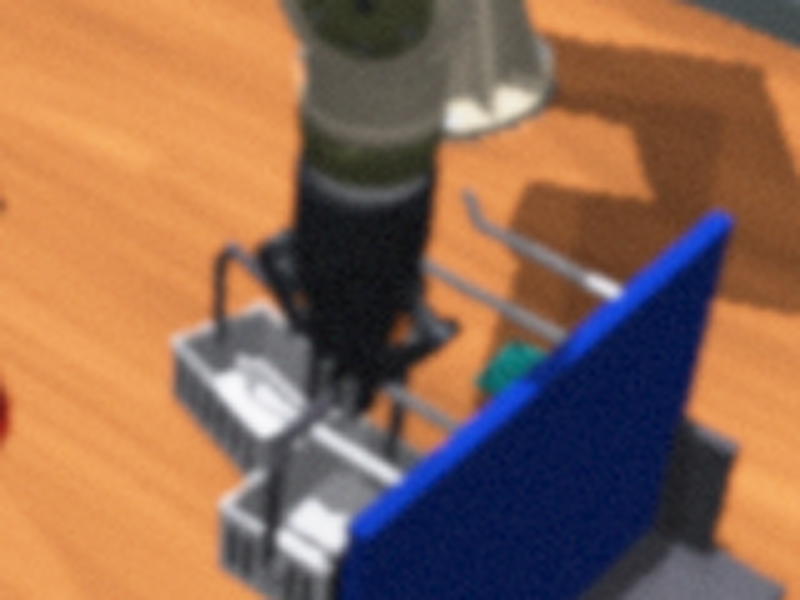

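The bail sits over the prongs (crop (300,420)), and the basket is behind the panel top at (300,520). I'll lower it until the prongs carry the load.

Emit:
{"name": "carry_out", "arguments": {
  "plan": [
    [[0,0,0,0,0,-1,2],[0,0,0,0,0,-2,2],[0,0,0,0,0,-3,2],[0,0,0,0,0,-3,2],[0,0,0,0,0,-3,2]]
  ]
}}

```text
clock: 20.65
tcp_pos: [0.604, 0.347, 0.2256]
orientation: [0.001, 0.01, 1.0, 0.0]
wrist_force: [-0.7, 0.1, 2.7]
finger_gap: 0.0079
grip_force: 59.1
```

Emit:
{"name": "carry_out", "arguments": {
  "plan": [
    [[0,0,0,0,0,-0.5,10],[0,0,0,0,0,-0.5,14],[0,0,0,0,0,-0.5,20],[0,0,0,0,0,-0.5,30],[0,0,0,0,0,-0.5,45],[0,0,0,0,0,-0.5,50],[0,0,0,0,0,-0.5,50],[0,0,0,0,0,5,50],[0,0,0,0,0,20,50],[0,0,0,0,0,50,50],[0,0,0,0,0,80,50],[0,0,0,0,-40,90,50],[0,0,0,0,-90,90,50],[0,0,0,0,-140,90,50],[0,0,0,0,-190,90,50],[0,0,0,0,-240,90,50],[0,0,0,0,-290,60,50],[0,0,0,0,-340,40,50],[0,0,0,0,-360,20,50],[0,0,0,0,-360,20,50]]
  ]
}}

```text
clock: 22.65
tcp_pos: [0.6021, -0.0171, 0.2416]
orientation: [-0.003, 0.013, 1.0, -0.0]
wrist_force: [0.3, -0.1, -0.8]
finger_gap: 0.0497
grip_force: 0.0
```

```bash
python3 bask.py t11; python3 look.py c11 scene 290 130 450 250 5
python3 - <<'E'
import cv2,numpy as np
a=cv2.resize(cv2.imread("pics/c11.png"),(400,300)); t=cv2.imread("pics/t11.png")[140:260,195:355]
cv2.imwrite("pics/c11m.png",np.hstack([a,cv2.resize(t,(400,300),interpolation=cv2.INTER_CUBIC)]))
E
```

```text
basket [0.6102 0.159  0.055 ] [0.082 0.117] bar -34.1 [290 164  39  41 814]
basket [0.4508 0.1764 0.055 ] [0.082 0.119] bar -107.7 [285 215  40  33 842]
now
basket [0.4509 0.1762 0.055 ] [0.083 0.118] bar -108.1 [285 214  40  34 841]
cover [ 0.60146683 -0.33449304  0.08      ] [444 166  27  34 503]
cover [ 0.43623172 -0.20186616  0.08      ] [409 223  24  21 378]
22.75 [ 0.6034 -0.0138  0.2448] psi 88.7 z [-0.001  0.001 -1.   ] q [-0.16  0.37  0.16  1.36  0.   -0.13] 0.049834854596072474 [ 0.7  0.7 -0.1]
```

View pics/c11m.png

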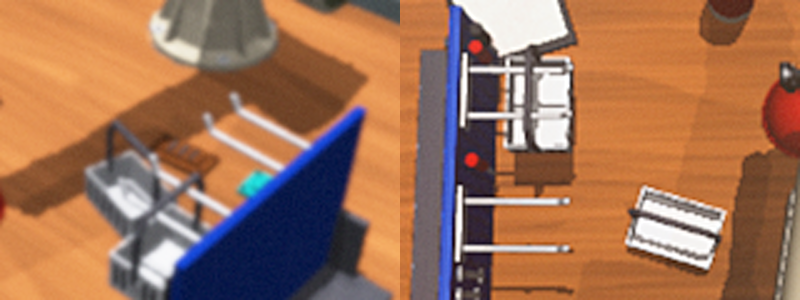

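The far basket hangs level across both prongs (right crop (540,100)) and the near one has not moved (675,225). I'll go for the near basket.

Emit:
{"name": "carry_out", "arguments": {
  "plan": [
    [[0,0,1.279,-35,40,0,60],[0,0,1.279,-70,80,0,60],[0,0,1.279,-105,120,0,60],[0,0,1.279,-140,160,0,60],[0,0,1.279,-155,188,0,60],[0,0,1.279,-155,188,-20,60],[0,0,1.279,-155,188,-45,60],[0,0,1.279,-155,188,-65,60],[0,0,1.279,-155,188,-65,60],[0,0,1.279,-155,188,-65,60],[0,0,1.279,-155,188,-65,60]]
  ]
}}

```text
clock: 23.85
tcp_pos: [0.4495, 0.176, 0.1812]
orientation: [0.001, -0.588, 0.809, -0.0]
wrist_force: [-1.0, 0.3, 0.1]
finger_gap: 0.0605
grip_force: 0.0
```

```bash
python3 look.py c12 scene 290 130 410 220 6
```

```text
23.9 [0.4495 0.1758 0.1812] psi 162.07 z [ 0.002  0.001 -1.   ] q [ 0.21  0.16 -0.28  1.13  0.   -1.05] 0.0598393434828042 [-0.7  0.7  0.4]
```

View pics/c12.png

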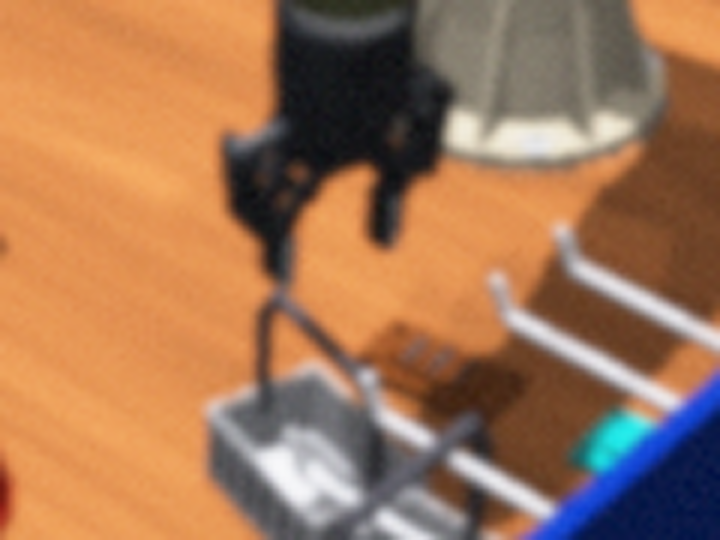

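The fingers straddle the bail of the near basket (bar at crop (270,295)-(365,380)), so I'll descend and grip.

Emit:
{"name": "carry_out", "arguments": {
  "plan": [
    [[0,0,0,0,-1,-20,60],[0,0,0,0,-1,-40,60],[0,0,0,0,-1,-58,60],[0,0,0,0,-1,-66,60],[0,0,0,0,-1,-67,60],[0,0,0,0,-1,-67,40],[0,0,0,0,-1,-67,25],[0,0,0,0,-1,-67,14],[0,0,0,0,-1,-67,5],[0,0,0,0,-1,-67,2],[0,0,0,0,-1,-67,2],[0,0,0,0,-1,-67,2],[0,0,0,0,-1,-67,2],[0,0,0,0,-1,-67,2]]
  ],
  "squeeze": 60
}}

```text
clock: 25.3
tcp_pos: [0.45, 0.1739, 0.1137]
orientation: [0.001, -0.588, 0.809, -0.001]
wrist_force: [2.2, -1.0, 5.5]
finger_gap: 0.0079
grip_force: 58.8
```

Emit:
{"name": "carry_out", "arguments": {
  "plan": [
    [[0,0,0,0,0,10,2],[0,0,0,0,0,30,2],[0,0,0,0,0,60,2],[0,0,0,0,0,95,2],[0,0,-0.12,0,0,130,2],[0,0,-0.25,0,0,148,2],[0,0,-0.38,-1,0,152,2],[0,0,-0.51,-2,5,152,2],[0,0,-0.64,-3,10,152,2],[0,0,-0.77,-5,15,152,2],[0,0,-0.9,-6,20,152,2],[0,0,-1.03,-6,25,152,2],[0,0,-1.16,-6,28,152,2],[0,0,-1.279,-6,30,152,2],[0,0,-1.279,-6,30,152,2],[0,0,-1.279,-6,30,152,2],[0,0,-1.279,-6,30,152,2]]
  ]
}}

```text
clock: 27.0
tcp_pos: [0.4423, 0.2037, 0.2645]
orientation: [-0.001, 0.009, 1.0, -0.0]
wrist_force: [0.7, 1.0, -3.6]
finger_gap: 0.0079
grip_force: 58.7
```

```bash
python3 look.py c13 scene 290 110 450 230 5
```

```text
27.05 [0.4425 0.2037 0.2647] psi 88.89 z [-0.001 -0.    -1.   ] q [ 0.27  0.13 -0.1   1.34  0.    0.29] 0.007899159851497008 [ 0.3  0.4 -3.3]
```

View pics/c13.png

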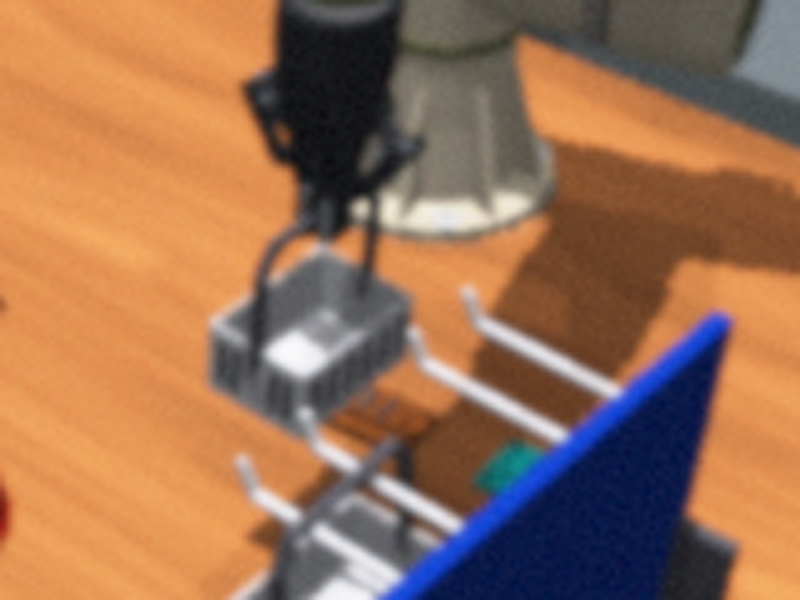

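The near basket is held level with its bail parallel to the panel; its rim corners are at crop (212,322), (412,298), (325,247) and (292,378). I'll check its centring.

Run:
```python
from h import *
f=lambda a,b,z=.206:plane("scene",(290+a/5,110+b/5),z).round(4)
P=[f(*p) for p in ((212,322),(412,298),(325,247),(292,378))]; print(P,(P[0]+P[1])/2,(P[2]+P[3])/2)
print([f(*p,.254) for p in ((416,336),(467,293))])
```

```text
[array([0.4989, 0.1641, 0.206 ]), array([0.3914, 0.2464, 0.206 ]), array([0.3846, 0.169 , 0.206 ]), array([0.509 , 0.2381, 0.206 ])] [0.44515 0.20525 0.206  ] [0.4468  0.20355 0.206  ]
[array([0.4742, 0.3035, 0.254 ]), array([0.4179, 0.3022, 0.254 ])]
```

Emit:
{"name": "carry_out", "arguments": {
  "plan": [
    [[0,0,0,1,10,1,2],[0,0,0,1,35,1,2],[0,0,0,1,65,1,2],[0,0,0,1,95,1,2],[0,0,0,1,120,1,2],[0,0,0,1,136,1,2],[0,0,0,1,143,1,2],[0,0,0,1,143,1,2],[0,0,0,1,143,-12,2],[0,0,0,1,143,-22,2],[0,0,0,1,143,-30,2],[0,0,0,1,143,-35,2],[0,0,0,1,143,-37,2],[0,0,0,1,143,-38,2],[0,0,0,1,143,-38,2],[0,0,0,1,143,-38,2]]
  ]
}}

```text
clock: 28.65
tcp_pos: [0.444, 0.347, 0.2272]
orientation: [0.0, 0.01, 1.0, 0.0]
wrist_force: [0.4, 0.2, -4.1]
finger_gap: 0.0078
grip_force: 58.7
```

Emit:
{"name": "carry_out", "arguments": {
  "plan": [
    [[0,0,0,0,0,-0.7,2],[0,0,0,0,0,-1.4,2],[0,0,0,0,0,-2,2],[0,0,0,0,0,-2,2],[0,0,0,0,0,-2,2]]
  ]
}}

```text
clock: 29.15
tcp_pos: [0.4439, 0.3469, 0.225]
orientation: [0.0, 0.01, 1.0, 0.0]
wrist_force: [0.5, 0.8, -2.3]
finger_gap: 0.008
grip_force: 58.9
```

Emit:
{"name": "carry_out", "arguments": {
  "plan": [
    [[0,0,0,0,0,-0.8,2],[0,0,0,0,0,-1.2,2],[0,0,0,0,0,-1.2,10],[0,0,0,0,0,-1.2,14],[0,0,0,0,0,-1.2,20],[0,0,0,0,0,-1.2,30],[0,0,0,0,0,-1.2,45],[0,0,0,0,0,-1.2,50],[0,0,0,0,0,-1.2,50],[0,0,0,0,0,5,50],[0,0,0,0,0,20,50],[0,0,0,0,0,50,50],[0,0,0,0,0,85,50],[0,0,0,0,-40,90,50],[0,0,0,0,-90,90,50],[0,0,0,0,-140,90,50],[0,0,0,0,-190,90,50],[0,0,0,0,-240,90,50],[0,0,0,0,-290,90,50],[0,0,0,0,-340,90,50]]
  ]
}}

```text
clock: 31.15
tcp_pos: [0.4435, 0.005, 0.3156]
orientation: [0.001, 0.01, 1.0, -0.0]
wrist_force: [1.3, 0.1, -0.1]
finger_gap: 0.05
grip_force: 0.0
```

```bash
python3 look.py c14 scene 190 120 450 250 3; python3 look.py c14t top 195 140 355 260 2.5
python3 - <<'E'
import cv2,numpy as np
a=cv2.imread("pics/c14.png"); t=cv2.imread("pics/c14t_full.png")[140:260,195:475]; t=cv2.resize(t,(780,334))
a=a[:266]; cv2.imwrite("pics/c14m.png",np.vstack([cv2.imread("pics/c14.png")[:,:780][:266],t]))
E
```

```text
31.2 [ 0.4439 -0.002   0.3154] psi 88.39 z [ 0.001 -0.005 -1.   ] q [-0.18  0.04 -0.08  1.45 -0.   -0.15] 0.05010432979972927 [ 0.2 -4.2  0.2]
31.25 [0.444  0.0014 0.3154] psi 88.3 z [ 0.001 -0.002 -1.   ] q [-0.18  0.04 -0.08  1.45 -0.   -0.15] 0.05054605875546399 [-0.8  0.2  0.1]
```

View pics/c14m.png

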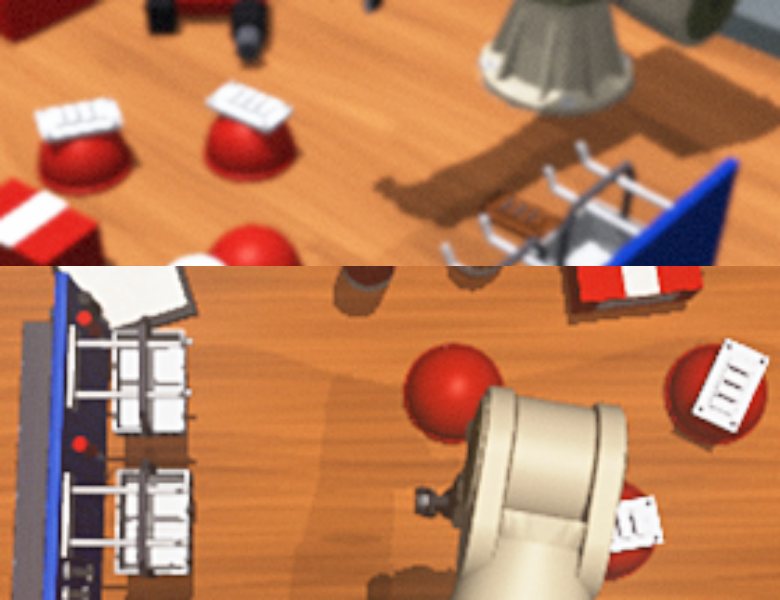

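Run:
```python
from h import *
for n,cn in (("t11.png","top"),("c14t_full.png","top"),("c14_full.png","scene")):
    h=cv2.cvtColor(cv2.imread("pics/"+n),cv2.COLOR_BGR2HSV); m=(h[...,1]<60)&(h[...,2]>165)
    for mm,s,c in blobs(m,120):
        if 130<c[0]<580 and 100<c[1]<400:
            r=cv2.minAreaRect(np.argwhere(mm)[:,::-1].astype(np.float32)); print(n,c.round(),np.round(r[1],1),s[4],plane(cn,r[0],.085).round(3))
```

```text
t11.png [184. 113.] [338.8 486.8] 29143 [0.471 0.362 0.085]
t11.png [236. 133.] [52.4 40.1] 1905 [0.778 0.408 0.085]
t11.png [328. 125.] [18.4 18.4] 294 [0.804 0.09  0.085]
t11.png [392. 132.] [25.5 26.3] 507 [ 0.78  -0.126  0.085]
t11.png [373. 140.] [ 8.3 46.1] 323 [ 0.748 -0.06   0.085]
t11.png [416. 141.] [25.7 50.2] 654 [ 0.731 -0.212  0.085]
t11.png [171. 153.] [23.   9.2] 135 [0.712 0.626 0.085]
t11.png [375. 272.] [ 71.9 219.9] 9402 [ 0.359 -0.061  0.085]
t11.png [255. 183.] [16. 32.] 395 [0.61  0.34  0.085]
t11.png [457. 182.] [17.6 29.8] 500 [ 0.601 -0.333  0.085]
t11.png [307. 224.] [34.8  9.6] 223 [0.472 0.168 0.085]
t11.png [420. 233.] [17.5 24.1] 371 [ 0.436 -0.201  0.085]
t11.png [303. 236.] [35.2 12.3] 363 [0.43  0.182 0.085]
t11.png [306. 335.] [50.1 39.3] 1499 [0.116 0.182 0.085]
t11.png [577. 344.] [12. 11.] 122 [ 0.075 -0.686  0.085]
t11.png [333. 382.] [29.4 29. ] 670 [-0.032  0.093  0.085]
t11.png [398. 389.] [23. 19.] 220 [-0.05  -0.107  0.085]
c14t_full.png [183. 113.] [338.9 486.9] 29555 [0.471 0.362 0.085]
c14t_full.png [236. 134.] [64.3 41.4] 1983 [0.758 0.
[... 946 characters left out ...]
6 0.045 0.085]
c14_full.png [272. 155.] [26.4 11.3] 261 [ 0.441 -0.185  0.085]
c14_full.png [216. 159.] [10.  27.7] 271 [ 0.606 -0.33   0.085]
c14_full.png [198. 193.] [ 8.8 26.8] 218 [ 0.771 -0.218  0.085]
c14_full.png [574. 223.] [14.3 54.3] 721 [0.045 0.823 0.085]
c14_full.png [381. 208.] [13.4 28.7] 196 [0.416 0.306 0.085]
c14_full.png [254. 214.] [17. 21.] 317 [0.713 0.009 0.085]
c14_full.png [154. 250.] [65.8 28.9] 1091 [ 1.035 -0.125  0.085]
c14_full.png [355. 235.] [10.3 17.4] 151 [0.568 0.319 0.085]
c14_full.png [554. 346.] [ 90.3 146.9] 9184 [0.536 0.922 0.085]
c14_full.png [331. 317.] [52.9 61.1] 3004 [0.843 0.449 0.085]
c14_full.png [413. 320.] [10.9 17.9] 163 [0.705 0.617 0.085]
```

No third cover is present, and everything is in place. I'll let it settle briefly and hand in.

Emit:
{"name": "carry_out", "arguments": {
  "plan": [
    [[0,0,0,0,0,0,50],[0,0,0,0,0,0,50],[0,0,0,0,0,0,50],[0,0,0,0,0,0,50],[0,0,0,0,0,0,50],[0,0,0,0,0,0,50],[0,0,0,0,0,0,50],[0,0,0,0,0,0,50]]
  ]
}}

```text
clock: 32.05
tcp_pos: [0.4438, 0.007, 0.3148]
orientation: [0.0, 0.01, 1.0, 0.0]
wrist_force: [0.2, -0.1, -0.2]
finger_gap: 0.0501
grip_force: 0.0
```

```bash
python3 -c "
from workcell import order
print(order.hand_in())"
```

```text
the job is handed in; nothing more can be done
None
```

The job is handed in at about 32 s on the robot's clock: both covers present balance on their own bowls, both baskets hang across their double hooks, and the can, jar and carton were never touched; the hand-in returned no verdict.

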